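Set out the lion casts by size

ROBOT

A 6-joint arm with a two-finger parallel gripper is mounted at the origin on the work surface. World frame = base frame: x ahead of the robot, y to its left, z up, the work surface at z = 0. Lengths are in m, angles in degrees, forces in N, time in s.
With the tool pointing down it reaches from about 0.25 to 0.725 m from the base axis. Payload 9.7 kg.
Tool frame: the origin (TCP) lies on the centre line of the jaws, within the pads' length; the fingertips stand 17 mm ahead of it and the grasp point (between the pads) lies 2 mm behind it (bot.tip_extent is the distance from the TCP to the fingertips, in m); z points along the fingers, y is the line along which they close (so a half turn about z gives the same grasp; the last joint's range is limited). The gripper opens to 85 mm and grips with 20 to 120 N. Pads are 22 mm wide; open, the fingers measure 114 mm over their backs; the gripper's body (76 mm by 85 mm) begins 54 mm behind the grasp point. The pads swing forward as they close: fully open they stand 13 mm farther back than shut.
Start: joints at [75.974, 4.979, 10.078, 95.1, 0, 90], TCP at [0.133, 0.534, 0.221] pointing down, gripper open.
Joint ranges: [-179.16, 179.16], [-48.56, 103.87], [-65.8, 70.77], [-126.05, 130.52], [-82.76, 87.17], [-180, 180]. Speed limits (degrees/s): [127.2, 127.2, 147.25, 180, 180, 180].

INTERFACE

Orientations are given as [roll, pitch, yaw] about the fixed x, y, z axes, in that order (R = Rz(yaw) Ry(pitch) Rx(roll)).
In Python, from workcell import bot gives the robot as it stands.
- The arm moves only by the tool carry_out, never from a script. Its argument "moves" is text: rows parted by semicolons, each of 7 numbers parted by spaces: the shift along the tool's x, y, z in mm, then the turn, a rotation vector about the tool's x, y, z in degrees, then the finger opening in mm, from 0 to 85.4. A call has 1 to 20 rows; each row is the pose to reach, as a shift and turn from the pose commanded when the call began, along the tool's axes at that moment; what a row does not reach only later rows make up. A row lasts 1/10 s, in which the tool goes at most 50 mm and 8.59 degrees, less where a joint would pass 70% of its speed; a pose out of reach is approached as far as the arm can. A call with a gripper value outside its range is refused whole. The fingers move at their own pace and stop on an object; "force" is the grip in N (left out, the last holds). Time passes only in rows, so rows that repeat a pose let the fingers close. It gives the time, the measured TCP pose, the force, the opening and the grip force at its end, in the units of the state.
- bot.get_obs(): the state, without advancing time (a new reading comes with each control period).
- bot.camera(name): name is "scene" or "top" or "wrist"; returns a dict with "img" (420x560x3 uint8, red, green, blue), "mtx" (3x3 intrinsics, pixels), "position" and "orientation" of the camera in the world; the wrist camera has in their place "mount" (4x4, takes a point from camera to tool coordinates, whose origin is the TCP and whose axes are the flange's). Camera axes: x right, y up, looking along -z (the intrinsics and any distortion apply to the point x, -y, -z); pixel columns grow to the right and rows downward; lengths in m; the calibration is good to about 2 mm. A picture is of the moment at which its call begins: read the wrist's pose just before it. There is no depth.
- bot.job_done(): hands the job in; it is judged then, once.
The state is a dict: "time": time; "q": joint angles; "qd": joint speeds; "joint_efforts": joint torques, N m; "ee_pos": TCP position; "tcp_rot": TCP orientation; "wrist_force": force on the tool from outside, world axes, zero at the start; "torque": the same for the moment, N m; "opening": finger opening in m; "grasp_force": force on a finger pad.
Only numpy, scipy, OpenCV 4.12 (cv2) and the standard library are available. Lean on these libraries where they do the work, as an engineer would, in place of code of your own. Each camera call takes 0.05 s, during which the arm holds its last target. There are 200 camera calls.

TASK

Set the four lion casts out on the display board in order of size, one standing upright in the middle of each cork pad, the smallest on the pad next to the steel tin that stands on one end of the board and the largest at the other end. Set each one down gently rather than dropping it, and never let one topple.

Things in the scene. Friction and masses are not known exactly. Their poses are not given: they have to be found in the camera images.
- lion_54: the smallest of four alike loose brown-grey resin casts of a seated lion on a round dark wooden plinth: 54 mm tall, plinth 30 mm in diameter, 5 mm high. Its body is an upright column 22 mm in diameter, 5 to 41 mm up, under a round head. Grasp from above across its sides (its y), about 31 mm up. Origin: centre of the underside; z up, it looks along +x
- lion_70: the second smallest of four alike loose brown-grey resin casts of a seated lion on a round dark wooden plinth: 70 mm tall, plinth 39 mm in diameter, 7 mm high. Its body is an upright column 28 mm in diameter, 7 to 53 mm up, under a round head. Grasp from above across its sides (its y), about 41 mm up. Origin: centre of the underside; z up, it looks along +x
- lion_87: the second largest of four alike loose brown-grey resin casts of a seated lion on a round dark wooden plinth: 87 mm tall, plinth 49 mm in diameter, 9 mm high. Its body is an upright column 35 mm in diameter, 9 to 66 mm up, under a round head. Grasp from above across its sides (its y), about 50 mm up. Origin: centre of the underside; z up, it looks along +x
- lion_105: the largest of four alike loose brown-grey resin casts of a seated lion on a round dark wooden plinth: 105 mm tall, plinth 59 mm in diameter, 10 mm high. Its body is an upright column 42 mm in diameter, 10 to 80 mm up, under a round head. Grasp from above across its sides (its y), about 61 mm up. Origin: centre of the underside; z up, it looks along +x
- board: flat wooden display board, fixed, 540 mm long (its y), 95 mm wide (its x), 12 mm thick, origin at the centre of its underside, lying on the table. Four cork pads lie along its middle line, 50 and 150 mm either side of its centre; a tin stands on one end, a dark wooden block 45 mm tall (60 by 30 mm) on the other, 85 mm from the last pad
- pad_a: one of four alike round cork pads fixed on the board, 76 mm in diameter, 3 mm thick; its top lies 15 mm above the table. Origin: centre of its underside, 12 mm above the table. Which pad lies where in the row changes between starts, the letters say nothing
- pad_b: one of four alike round cork pads fixed on the board, 76 mm in diameter, 3 mm thick; its top lies 15 mm above the table. Origin: centre of its underside, 12 mm above the table. Which pad lies where in the row changes between starts, the letters say nothing
- pad_c: one of four alike round cork pads fixed on the board, 76 mm in diameter, 3 mm thick; its top lies 15 mm above the table. Origin: centre of its underside, 12 mm above the table. Which pad lies where in the row changes between starts, the letters say nothing
- pad_d: one of four alike round cork pads fixed on the board, 76 mm in diameter, 3 mm thick; its top lies 15 mm above the table. Origin: centre of its underside, 12 mm above the table. Which pad lies where in the row changes between starts, the letters say nothing
- tin: low round steel tin, 51 mm in diameter, 38 mm tall, fixed on one end of the board, 85 mm from the nearest pad's centre; which end changes between starts. Origin: centre of its underside, 12 mm above the table
There are look-alikes about, which are no part of the job. Leave any green or red look-alike of the lion_87 alone.

How it is judged (in metres and radians):
At the end, for the whole second after the job is handed in: Every lion stands on the board's cork (underside 12 to 18 mm above the table), within 12 mm of its pad's centre both along and across the board, upright within 0.1 rad, at rest (below 20 mm/s); counted from the tin the row goes smallest, second smallest, second largest, largest (((y of tin in the frame of board above 0.1 m and y of lion_54 in the frame of board between 0.138 and 0.162 m and y of lion_70 in the frame of board between 0.038 and 0.062 m and y of lion_87 in the frame of board between -0.062 and -0.038 m and y of lion_105 in the frame of board between -0.162 and -0.138 m) or (y of tin in the frame of board below -0.1 m and y of lion_54 in the frame of board between -0.162 and -0.138 m and y of lion_70 in the frame of board between -0.062 and -0.038 m and y of lion_87 in the frame of board between 0.038 and 0.062 m and y of lion_105 in the frame of board between 0.138 and 0.162 m)) and x of lion_54 in the frame of board between -0.012 and 0.012 m and z of lion_54 in the frame of board between 0.012 and 0.018 m and angle between each of lion_54, lion_70, lion_87, lion_105's own z axis and vertical below 0.1 rad and linear speed of each of lion_54, lion_70, lion_87, lion_105 below 0.02 m/s and x of lion_70 in the frame of board between -0.012 and 0.012 m and z of lion_70 in the frame of board between 0.012 and 0.018 m and x of lion_87 in the frame of board between -0.012 and 0.012 m and z of lion_87 in the frame of board between 0.012 and 0.018 m and x of lion_105 in the frame of board between -0.012 and 0.012 m and z of lion_105 in the frame of board between 0.012 and 0.018 m); the robot touches nothing.
It fails at once if a lion topples (leans more than 0.6 rad) (angle between any of lion_54, lion_70, lion_87, lion_105's own z axis and vertical above 0.6 rad).
It fails at once if a lion is dropped (out of the fingers and moving faster than 0.6 m/s, a fall of about 18 mm) ((contact force between lion_54 and the fingers below 0.05 N and linear speed of lion_54 above 0.6 m/s) or (contact force between lion_70 and the fingers below 0.05 N and linear speed of lion_70 above 0.6 m/s) or (contact force between lion_87 and the fingers below 0.05 N and linear speed of lion_87 above 0.6 m/s) or (contact force between lion_105 and the fingers below 0.05 N and linear speed of lion_105 above 0.6 m/s)).
It also fails if it takes over 112 s, if anything falls off the work surface, if the arm or the gripper's body presses on something with over 40 N, if the wrist force passes 120 N, or if a joint passes its speed limit or range.

## Working session

There is one attempt and no reset: what is moved stays moved. The work goes in short steps, Python scripts to look and compute and a tool call to move; the robot and the scene stay as the last step left them, time stands still between calls to the robot, and variables do not carry over. Pictures are saved under pics/ and viewed, at most 14 in all, crops included, and the job is handed in when it is done.

Besides the shell and the picture viewer there is one more tool, called after ">>>" in YAML: its name, and indented under it one key for each argument. carry_out: Moves the arm, as the interface text tells. Its arguments: {"type":"object","properties":{"moves":{"type":"string"},"force":{"type":"number"}},"required":["moves"]}

```bash
mkdir -p pics; ls; python3 - <<'E'
from workcell import bot
import cv2
o=bot.get_obs();print({k:o[k] for k in('time','ee_pos','tcp_rot','opening')}, bot.tip_extent)
for n in('scene','top'):
    c=bot.camera(n);cv2.imwrite(f'pics/{n}0.png',c['img'][:,:,::-1]);print(n,{k:v for k,v in c.items() if k!='img'})
c=bot.camera('wrist');print(c['mount'],c['mtx'],c.keys())
E
```

```text
pics
{'time': 0.0, 'ee_pos': array([0.13323699, 0.53336989, 0.22066972]), 'tcp_rot': array([-1.79923866e+02, -1.35055840e-03,  1.65973911e+02]), 'opening': 0.08509253859232987} 0.017
scene {'mtx': array([[452.09791283,   0.        , 282.47260564],
       [  0.        , 452.09791283, 209.0264972 ],
       [  0.        ,   0.        ,   1.        ]]), 'position': array([1.17323583, 0.00276851, 0.50209813]), 'orientation': array([54.98615159,  0.36368331, 89.17368547])}
top {'mtx': array([[512.15111072,   0.        , 281.48947093],
       [  0.        , 512.15111072, 204.80032182],
       [  0.        ,   0.        ,   1.        ]]), 'position': array([0.42811787, 0.02173991, 0.9638546 ]), 'orientation': array([  5.95896469,  -0.65403599, -88.3696025 ])}
[[-7.15360351e-04  9.65682050e-01  2.59726137e-01  6.50027585e-02]
 [ 9.99999739e-01  6.65480004e-04  2.79979791e-04 -8.83741287e-04]
 [ 9.75289070e-05  2.59726270e-01 -9.65682274e-01 -1.52938734e-01]
 [ 0.00000000e+00  0.00000000e+00  0.00000000e+00  1.00000000e+00]] [[345.73164213   0.         276.19223939]
 [  0.         345.73164213 204.55713566]
 [  0.           0.           1.        ]] dict_keys(['img', 'mtx', 'mount'])
```

View pics/scene0.png

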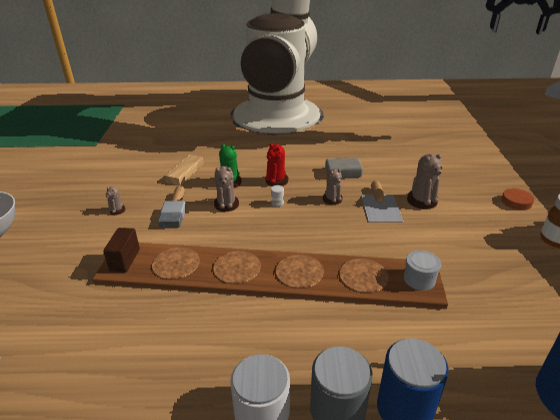

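View pics/top0.png

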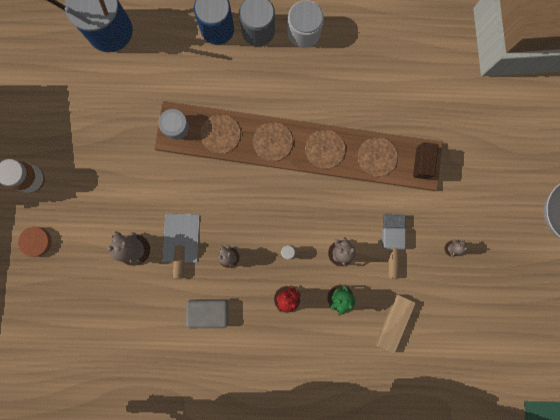

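The scene view shows the tin at (422,270), on the +y end of the board, with the dark block at (122,250). Four cork pads run between them at (176,262), (237,267), (300,271) and (363,275).

What could be taken for a lion (scene pixels):
- Brown lions: (428,180), (333,185), (226,188) and (115,200).
- Look-alikes: green at (228,163) and red at (276,163).
- White cup: (277,195).

By size, the brown ones are 105, 70, 87 and 54 in that order. I'll check this in a close crop.

```bash
cat > h.py <<'E'
import numpy as np, cv2
from scipy.spatial.transform import Rotation as R
from workcell import bot
def cam(n):
    if n=='wrist':
        o=bot.get_obs(); c=bot.camera(n)
        T=np.eye(4);T[:3,:3]=R.from_euler('xyz',o['tcp_rot'],degrees=True).as_matrix();T[:3,3]=o['ee_pos']
        T=T@c['mount'];c['R'],c['p']=T[:3,:3],T[:3,3]
    else:
        c=bot.camera(n);c['R']=R.from_euler('xyz',c['orientation'],degrees=True).as_matrix();c['p']=c['position']
    return c
def ray(c,uv,z):
    K=c['mtx'];d=c['R']@np.array([(uv[0]-K[0,2])/K[0,0],-(uv[1]-K[1,2])/K[1,1],-1])
    return c['p']+d*(z-c['p'][2])/d[2]
def pix(c,P):
    q=c['R'].T@(np.array(P)-c['p']);K=c['mtx']
    return np.array([K[0,2]-K[0,0]*q[0]/q[2],K[1,2]+K[1,1]*q[1]/q[2]])
E
python3 - <<'E'
from h import *
t=cam('top');s=cam('scene')
a=cv2.resize(t['img'][215:325,90:490],None,fx=2,fy=2,interpolation=cv2.INTER_CUBIC)
b=cv2.resize(s['img'][130:220,90:490],None,fx=2,fy=2,interpolation=cv2.INTER_CUBIC)
cv2.imwrite('pics/crop1.png',np.vstack([a,b])[:,:,::-1])
hsv=cv2.cvtColor(t['img'],cv2.COLOR_RGB2HSV)
for u,v in((221,133),(273,141),(325,149),(377,157),(182,147),(124,248),(229,257),(343,251),(457,247),(60,200)):print(u,v,hsv[v,u],[hsv[v+4,u+k] for k in(-8,8)])
for n,c,pp in(('top',t,((221,133),(273,141),(325,149),(377,157))),('scene',s,((363,275),(300,271),(237,267),(176,262)))):
    print(n,[ray(c,p,.015).round(3)[:2] for p in pp])
E
```

```text
221 133 [ 14 110 116] [array([ 12, 109, 126], dtype=uint8), array([ 13, 115, 133], dtype=uint8)]
273 141 [ 13 112 112] [array([ 13, 110, 125], dtype=uint8), array([ 14, 112, 132], dtype=uint8)]
325 149 [ 12 122 109] [array([ 13, 115, 122], dtype=uint8), array([ 12, 110, 130], dtype=uint8)]
377 157 [ 13 110 109] [array([ 12, 107, 121], dtype=uint8), array([ 14, 110, 132], dtype=uint8)]
182 147 [ 13 136 111] [array([ 13, 131, 111], dtype=uint8), array([ 13, 125, 118], dtype=uint8)]
124 248 [ 9 44 76] [array([ 10,  49, 120], dtype=uint8), array([ 6, 40, 63], dtype=uint8)]
229 257 [ 9 54 80] [array([  9,  52, 132], dtype=uint8), array([ 11, 116,  44], dtype=uint8)]
343 251 [ 10  49 119] [array([  9,  46, 111], dtype=uint8), array([14, 57, 76], dtype=uint8)]
457 247 [ 12  52 147] [array([  8,  57, 103], dtype=uint8), array([ 9, 69, 70], dtype=uint8)]
60 200 [14 88 81] [array([ 15,  98, 127], dtype=uint8), array([ 15, 107, 131], dtype=uint8)]
top [array([0.66 , 0.132]), array([0.648, 0.033]), array([ 0.636, -0.065]), array([ 0.623, -0.164])]
scene [array([0.659, 0.132]), array([0.648, 0.035]), array([ 0.637, -0.065]), array([ 0.623, -0.164])]
```

View pics/crop1.png

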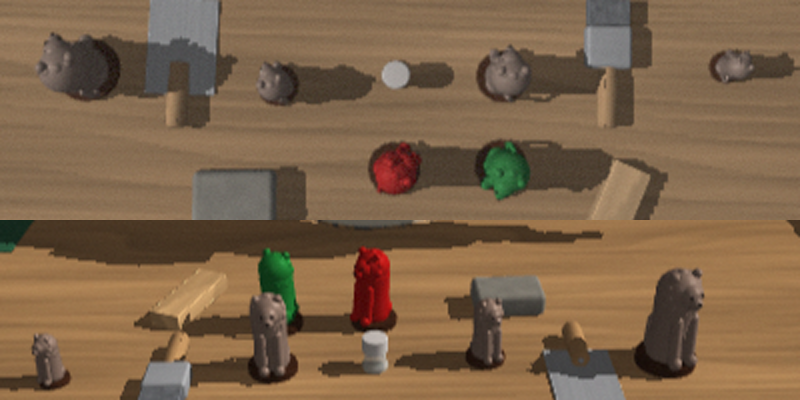

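The sizes in the crop confirm the choice: 105 at far left (top px 133,249), then 70 (228,257), 87 (341,252) and 54 (452,248). The green and red ones are behind them. Next I'll hover over each with the wrist camera.

```bash
cat >> h.py <<'E'
def go(P,yaw,o=None):
    """shift(mm)/turn(deg) from current pose to TCP P pointing down, fingers closing along world direction angle yaw(deg, mod 180)"""
    o=o or bot.get_obs();A=R.from_euler('xyz',o['tcp_rot'],degrees=True)
    best=min((R.from_euler('xyz',[180,0,yaw+90+k],degrees=True) for k in(0,180)),key=lambda B:(A.inv()*B).magnitude())
    return (A.inv().apply(np.array(P)-o['ee_pos'])*1000).round(0),(A.inv()*best).as_rotvec(degrees=True).round(1)
E
python3 - <<'E'
from h import *
t=cam('top')
for n,p in dict(l105=(133,249),l70=(228,257),l87=(341.5,252),l54=(452.5,248)).items(): print(n,ray(t,p,0).round(3))
P=ray(t,(133,249),0);P[2]=.23
print(go(P,90))
E
```

```text
l105 [0.438 0.289 0.   ]
l70 [0.428 0.111 0.   ]
l87 [ 0.443 -0.102  0.   ]
l54 [ 0.457 -0.311  0.   ]
(array([-355., -164.,   -9.]), array([ -0.,  -0., -14.]))
```

>>> carry_out:
  moves: "-90 -41 -9 0 0 -4 85; -180 -82 -9 0 0 -7 85; -270 -123 -9 0 0 -11 85; -355 -164 -9 0 0 -14 85; -355 -164 -9 0 0 -14 85; -355 -164 -9 0 0 -14 85; -355 -164 -9 0 0 -14 85; -355 -164 -9 0 0 -14 85; -355 -164 -9 0 0 -14 85; -355 -164 -9 0 0 -14 85; -355 -164 -9 0 0 -14 85; -355 -164 -9 0 0 -14 85"

```text
time: 1.5
ee_pos: [0.4372, 0.2893, 0.2305]
tcp_rot: [180.0, 0.0, -179.9]
wrist_force: [-0.2, 0.8, -0.7]
opening: 0.085
grasp_force: 0.0
```

```bash
python3 - <<'E'
from h import *
w=cam('wrist');cv2.imwrite('pics/w105.png',w['img'][:,:,::-1]);print(w['p'],pix(w,(.438,.289,0)),pix(w,(.438,.289,.105)))
print(go((.428,.111,.22),90))
E
```

```text
[0.37195814 0.28828843 0.38344003] [276.93339318 172.61254186] [277.14587517 194.24608775]
(array([   9., -178.,   10.]), array([0. , 0. , 0.1]))
```

View pics/w105.png

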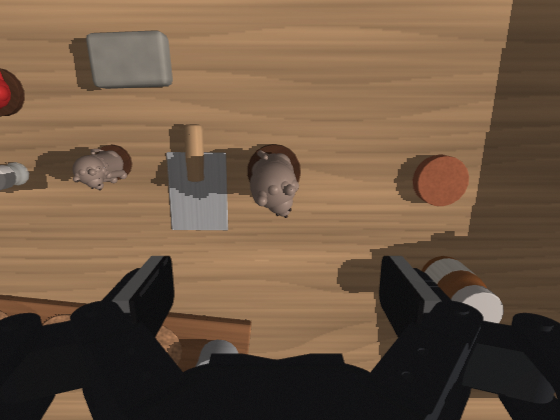

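This view is upside down relative to the world: image down is +x and right is +y. The 105's plinth is centred at (275,171) and its muzzle is at (284,213), so it looks about 20° left of +x. Now the other three.

>>> carry_out:
  moves: "9 -45 10 0 0 0 85; 9 -90 10 0 0 0 85; 9 -135 10 0 0 0 85; 9 -178 10 0 0 0 85; 9 -178 10 0 0 0 85; 9 -178 10 0 0 0 85; 9 -178 10 0 0 0 85"

```text
time: 2.25
ee_pos: [0.4288, 0.1114, 0.2204]
tcp_rot: [180.0, 0.0, -180.0]
wrist_force: [-0.0, -0.0, 0.1]
opening: 0.0851
grasp_force: 0.0
```

```bash
cat > look.py <<'E'
import sys
from h import *
n=sys.argv[1];P=[float(a) for a in sys.argv[2:4]]
w=cam('wrist');cv2.imwrite(f'pics/w{n}.png',w['img'][:,:,::-1]);np.savez(f'w{n}.npz',R=w['R'],p=w['p'],mtx=w['mtx'])
print(pix(w,P+[0.]),go(P+[.22],90))
E
python3 look.py 70 .443 -.102
```

```text
[ 83.60312844 186.16060183] (array([ -14., -214.,    0.]), array([ 0. , -0. ,  0.1]))
```

>>> carry_out:
  moves: "-4 -45 0 0 0 0 85; -8 -90 0 0 0 0 85; -14 -135 0 0 0 0 85; -14 -180 0 0 0 0 85; -14 -214 0 0 0 0 85; -14 -214 0 0 0 0 85; -14 -214 0 0 0 0 85; -14 -214 0 0 0 0 85"

```text
time: 3.1
ee_pos: [0.4431, -0.1023, 0.2203]
tcp_rot: [180.0, -0.0, -179.9]
wrist_force: [0.6, 0.6, -0.6]
opening: 0.0849
grasp_force: 0.0
```

```bash
python3 look.py 87 .457 -.311
```

```text
[ 87.75688613 185.92934011] (array([ -14., -209.,    0.]), array([ 0. , -0. ,  0.1]))
```

>>> carry_out:
  moves: "-14 -45 0 0 0 0 85; -14 -90 0 0 0 0 85; -14 -135 0 0 0 0 85; -14 -180 0 0 0 0 85; -14 -209 0 0 0 0 85; -14 -209 0 0 0 0 85; -14 -209 0 0 0 0 85; -14 -209 0 0 0 0 85"

```text
time: 3.95
ee_pos: [0.4572, -0.3111, 0.2206]
tcp_rot: [180.0, 0.0, -179.9]
wrist_force: [0.1, 0.7, 0.2]
opening: 0.0851
grasp_force: 0.0
```

```bash
python3 look.py 54 .457 -.311; python3 - <<'E'
import cv2,numpy as np
I=[cv2.imread(f'pics/w{n}.png')[120:240,211:341] for n in('105','70','87','54')]
I=[cv2.resize(i,None,fx=3,fy=2.5*1.2/1.2,interpolation=cv2.INTER_CUBIC) if 0 else cv2.resize(i,(325,300),interpolation=cv2.INTER_CUBIC) for i in I]
cv2.imwrite('pics/m.png',np.vstack([np.hstack(I[:2]),np.hstack(I[2:])]))
E
```

```text
[277.31212397 173.27051071] (array([0., 0., 1.]), array([-0. ,  0. ,  0.1]))
```

View pics/m.png

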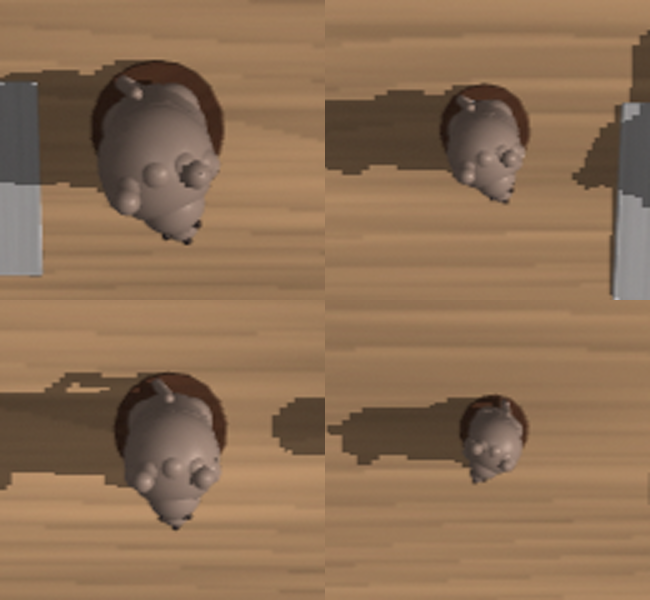

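Tile positions, with each tile scaled 2.5x from image px (211,120):

| Lion | Plinth centre in tile | Looks |
|---|---|---|
| 105 | (157.5,126.5) | about +18° |
| 70 | (159,130) | about +21° |
| 87 | (170.5,129.5) | about +5° |
| 54 | (169,130) | about -23° |

```bash
python3 - <<'E'
from h import *
w=dict(np.load('w54.npz'))
C={'105':(157.5,126.5,.010),'70':(159,130,.007),'87':(170.5,129.5,.009),'54':(169,130,.005)}
tcp={'105':(.4372,.2893,.2305)}
for n,(x,y,z) in C.items():
    if n=='105':
        c=dict(R=w['R'],mtx=w['mtx'],p=np.array([0.37195814,0.28828843,0.38344003]))
    else: c=dict(np.load(f'w{n}.npz'))
    print(n,ray(c,(211+x/2.5,120+y/2.5),z).round(4))
    if n=='54': P=ray(c,(211+x/2.5,120+y/2.5),z)
P[2]=.029;print(go(P,68))
t=cam('top');h=cv2.cvtColor(t['img'],cv2.COLOR_RGB2HSV)
E
```

```text
105 [0.4341 0.2858 0.01  ]
70 [0.426  0.1087 0.007 ]
87 [ 0.4396 -0.1002  0.009 ]
54 [ 0.4547 -0.3096  0.005 ]
(array([  2.,   1., 192.]), array([ 0. ,  0. , 22.1]))
```

>>> carry_out:
  moves: "2 1 30 0 0 8 60; 2 1 60 0 0 16 60; 2 1 90 0 0 22 60; 2 1 120 0 0 22 60; 2 1 150 0 0 22 60; 2 1 175 0 0 22 60; 2 1 192 0 0 22 60; 2 1 192 0 0 22 60; 2 1 192 0 0 22 60; 2 1 192 0 0 22 14; 2 1 192 0 0 22 14; 2 1 192 0 0 22 14; 2 1 192 0 0 22 14; 2 1 192 0 0 22 14; 2 1 192 0 0 22 14; 2 1 192 0 0 22 14; 2 1 192 0 0 22 14; 2 1 192 0 0 22 14; 2 1 192 0 0 22 14; 2 1 192 0 0 22 14"
  force: 40

```text
time: 6.05
ee_pos: [0.4553, -0.3118, 0.0295]
tcp_rot: [-180.0, 0.1, 158.0]
wrist_force: [0.7, 1.4, 6.3]
opening: 0.0187
grasp_force: 39.0
```

```bash
python3 - <<'E'
from h import *
s=cam('scene');cv2.imwrite('pics/g54.png',cv2.resize(s['img'][120:270,30:230],None,fx=3,fy=3)[:,:,::-1])
print(bot.get_obs()['ee_pos'],go((.6595,.132,.029+.115),75))
E
```

```text
[ 0.45533364 -0.31183967  0.02949926] (array([ -23.,  488., -114.]), array([-0. ,  0.1, -7. ]))
```

View pics/g54.png

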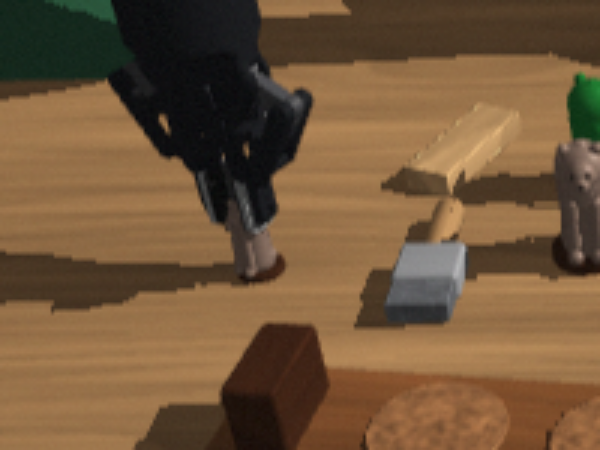

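>>> carry_out:
  moves: "0 0 -15 0 0 0 14; 0 0 -45 0 0 0 14; 0 0 -80 0 0 0 14; 0 0 -114 0 0 0 14; -2 40 -114 0 0 -1 14; -4 80 -114 0 0 -2 14; -6 120 -114 0 0 -3 14; -8 160 -114 0 0 -4 14; -10 200 -114 0 0 -5 14; -12 240 -114 0 0 -6 14; -14 280 -114 0 0 -7 14; -16 320 -114 0 0 -7 14; -18 360 -114 0 0 -7 14; -20 400 -114 0 0 -7 14; -22 440 -114 0 0 -7 14; -23 470 -114 0 0 -7 14; -23 485 -114 0 0 -7 14; -23 488 -114 0 0 -7 14; -23 488 -114 0 0 -7 14; -23 488 -114 0 0 -7 14"

```text
time: 8.1
ee_pos: [0.6588, 0.1309, 0.1428]
tcp_rot: [-180.0, 0.0, 164.9]
wrist_force: [-0.1, 0.4, -0.3]
opening: 0.0189
grasp_force: 39.3
```

```bash
python3 - <<'E'
from h import *
s=cam('scene');t=cam('top');cv2.imwrite('pics/c54.png',np.vstack([cv2.resize(s['img'][180:310,280:450],None,fx=2,fy=2),cv2.resize(t['img'][90:220,140:310],None,fx=2,fy=2)])[:,:,::-1])
o=bot.get_obs();print(o['ee_pos'],o['tcp_rot'],o['wrist_force'],go((.6595,.132,.029+.0155),75))
h=cv2.cvtColor(t['img'],cv2.COLOR_RGB2HSV)
E
```

```text
[0.65883455 0.13088386 0.14284166] [-1.79997836e+02  1.77892660e-02  1.64890329e+02] [-0.44789716  0.18749045 -0.52986554] (array([-0.,  1., 98.]), array([-0. ,  0. , -0.1]))
```

View pics/c54.png

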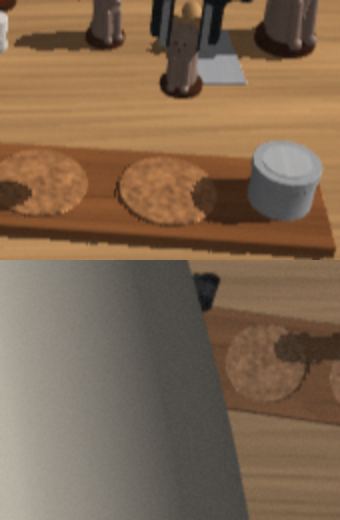

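The 54 hangs upright at scene crop (180,65), and pad a's neighbour is clear. Lowering it onto the pad.

>>> carry_out:
  moves: "0 1 30 0 0 0 14; 0 1 60 0 0 0 14; 0 1 80 0 0 0 14; 0 1 90 0 0 0 14; 0 1 94 0 0 0 14; 0 1 96 0 0 0 14; 0 1 97 0 0 0 14; 0 1 98 0 0 0 14; 0 1 98 0 0 0 14; 0 1 98 0 0 0 14"

```text
time: 9.2
ee_pos: [0.6595, 0.1332, 0.0448]
tcp_rot: [180.0, 0.0, 165.0]
wrist_force: [-0.6, 0.3, -0.4]
opening: 0.0187
grasp_force: 39.3
```

>>> carry_out:
  moves: "0 0 0 0 0 0 21; 0 0 0 0 0 0 25; 0 0 0 0 0 0 35; 0 0 0 0 0 0 45; 0 0 0 0 0 0 50; 0 0 0 0 0 0 50; 0 0 0 0 0 0 50; 0 0 -10 0 0 0 50; 0 0 -40 0 0 0 50; 0 0 -80 0 0 0 50; 0 0 -120 0 0 0 50; 0 0 -160 0 0 0 50; 0 0 -160 0 0 0 60; 0 0 -160 0 0 0 60; 0 0 -160 0 0 0 60"

```text
time: 10.7
ee_pos: [0.659, 0.1331, 0.2035]
tcp_rot: [-180.0, -0.1, 165.0]
wrist_force: [0.5, 0.7, -0.5]
opening: 0.0599
grasp_force: 0.0
```

```bash
python3 - <<'E'
from h import *
w=cam('wrist');s=cam('scene');cv2.imwrite('pics/p54.png',np.vstack([w['img'][:300],cv2.resize(s['img'][180:310,190:450],(560,280))])[:,:,::-1])
print(bot.get_obs()['ee_pos'],pix(w,(.6595,.132,.02)),go((.426,.1087,.2),111))
E
```

```text
[0.65880097 0.13306473 0.20296119] [276.30786376 180.5946691 ] (array([219., -84.,   3.]), array([ -0. ,  -0.1, -36. ]))
```

View pics/p54.png

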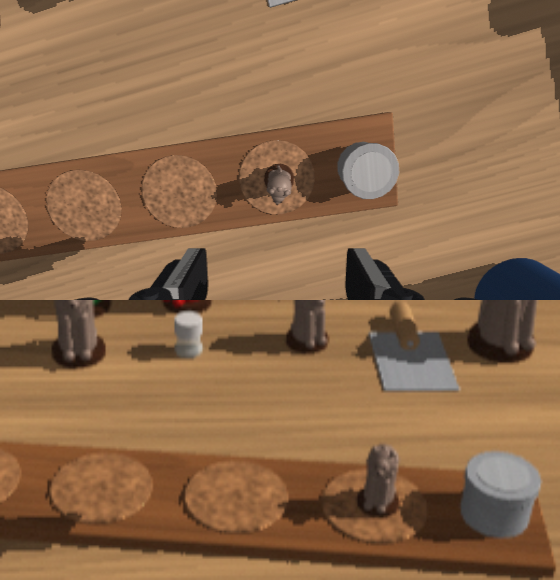

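The 54 stands about 2 mm off its pad's centre: plinth at wrist (278.5,177.5), pad at (276.5,177). Now the 70.

>>> carry_out:
  moves: "37 -14 0 0 0 -6 60; 74 -28 0 0 0 -12 60; 110 -42 0 0 0 -18 60; 147 -56 0 0 0 -24 60; 184 -70 0 0 0 -30 60; 219 -84 0 0 0 -36 60; 219 -84 0 0 0 -36 60; 219 -84 30 0 0 -36 60; 219 -84 70 0 0 -36 60; 219 -84 110 0 0 -36 60; 219 -84 140 0 0 -36 60; 219 -84 158 0 0 -36 60; 219 -84 164 0 0 -36 60; 219 -84 164 0 0 -36 60; 219 -84 164 0 0 -36 60"

```text
time: 12.3
ee_pos: [0.4265, 0.1089, 0.0412]
tcp_rot: [-180.0, 0.1, -159.0]
wrist_force: [-0.5, -0.9, 0.7]
opening: 0.0599
grasp_force: 0.0
```

>>> carry_out:
  moves: "0 0 0 0 0 0 40; 0 0 0 0 0 0 20; 0 0 0 0 0 0 20; 0 0 0 0 0 0 20; 0 0 0 0 0 0 20; 0 0 0 0 0 0 20; 0 0 0 0 0 0 20; 0 0 0 0 0 0 20; 0 0 0 0 0 0 20; 0 0 0 0 0 0 20"
  force: 40

```text
time: 13.3
ee_pos: [0.4266, 0.1091, 0.0414]
tcp_rot: [-180.0, 0.1, -159.0]
wrist_force: [0.1, 1.1, 6.9]
opening: 0.0258
grasp_force: 39.1
```

```bash
python3 - <<'E'
from h import *
o=bot.get_obs();print(o['ee_pos'],o['q'],go((.648,.034,o['ee_pos'][2]+.09),95))
E
```

```text
[0.42662296 0.10906424 0.04139095] [ 1.43347010e+01 -9.88099073e+00 -2.41940435e+01  7.55809468e+01
  8.31916138e-03 -6.64492220e+00] (array([-180., -149.,  -90.]), array([ 0. ,  0.1, 16. ]))
```

>>> carry_out:
  moves: "0 0 -15 0 0 0 20; 0 0 -45 0 0 0 20; 0 0 -75 0 0 0 20; 0 0 -90 0 0 0 20; -23 -19 -90 0 0 2 20; -46 -38 -90 0 0 4 20; -69 -57 -90 0 0 6 20; -92 -76 -90 0 0 8 20; -115 -95 -90 0 0 10 20; -138 -114 -90 0 0 12 20; -160 -132 -90 0 0 14 20; -174 -144 -90 0 0 16 20; -180 -149 -90 0 0 16 20; -180 -149 -90 0 0 16 20; -180 -149 -90 0 0 16 20; -180 -149 -90 0 0 16 20"

```text
time: 14.9
ee_pos: [0.6467, 0.0345, 0.1306]
tcp_rot: [180.0, -0.0, -175.0]
wrist_force: [0.3, -1.0, 0.5]
opening: 0.0256
grasp_force: 39.6
```

```bash
python3 - <<'E'
from h import *
o=bot.get_obs();print(o['ee_pos'],o['wrist_force'],go((.648,.034,.0412+.0155),95))
E
```

```text
[0.64669001 0.03450863 0.13063543] [ 0.2947723  -1.00733839  0.50763177] (array([-1., -1., 74.]), array([ 0., -0.,  0.]))
```

>>> carry_out:
  moves: "-1 -1 25 0 0 0 20; -1 -1 50 0 0 0 20; -1 -1 64 0 0 0 20; -1 -1 70 0 0 0 20; -1 -1 72 0 0 0 20; -1 -1 73 0 0 0 20; -1 -1 74 0 0 0 20; -1 -1 74 0 0 0 20; -1 -1 74 0 0 0 20; -1 -1 74 0 0 0 25; -1 -1 74 0 0 0 30; -1 -1 74 0 0 0 40; -1 -1 74 0 0 0 50; -1 -1 74 0 0 0 55; -1 -1 74 0 0 0 55; -1 -1 74 0 0 0 55; -1 -1 60 0 0 0 55; -1 -1 30 0 0 0 55; -1 -1 -10 0 0 0 55; -1 -1 -50 0 0 0 60"

```text
time: 16.9
ee_pos: [0.6481, 0.0332, 0.1827]
tcp_rot: [-180.0, 0.0, -175.0]
wrist_force: [0.6, 0.4, 0.0]
opening: 0.06
grasp_force: 0.0
```

>>> carry_out:
  moves: "0 0 -30 0 0 0 65; 0 0 -30 0 0 0 65; 0 0 -30 0 0 0 65"

```text
time: 17.2
ee_pos: [0.6489, 0.0332, 0.2118]
tcp_rot: [-180.0, 0.1, -175.0]
wrist_force: [-0.0, 0.7, -0.5]
opening: 0.065
grasp_force: 0.0
```

```bash
python3 - <<'E'
from h import *
w=cam('wrist');s=cam('scene');cv2.imwrite('pics/p70.png',np.vstack([w['img'][:300],cv2.resize(s['img'][180:310,190:450],(560,280))])[:,:,::-1])
print(bot.get_obs()['ee_pos'],pix(w,(.648,.034,.02)),go((.4396,-.1002,.205),95))
E
```

```text
[0.64816441 0.0331627  0.20957671] [278.21393357 177.20588296] (array([ 219., -115.,    5.]), array([ 0. , -0.1, -0. ]))
```

View pics/p70.png

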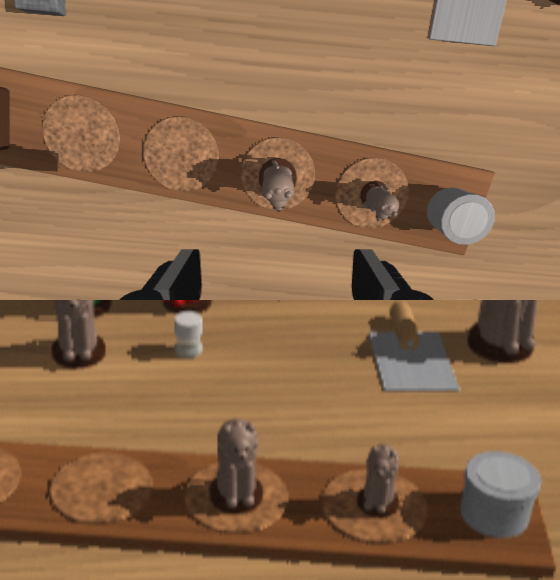

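The 70 is centred: plinth at (278,176), pad at (278.5,174). Now the 87.

>>> carry_out:
  moves: "36 -19 0 0 0 0 65; 73 -38 0 0 0 0 65; 110 -57 0 0 0 0 65; 146 -76 0 0 0 0 65; 183 -96 0 0 0 0 65; 219 -115 0 0 0 0 65; 219 -115 0 0 0 0 65; 219 -115 30 0 0 0 65; 219 -115 70 0 0 0 65; 219 -115 110 0 0 0 65; 219 -115 140 0 0 0 65; 219 -115 158 0 0 0 65; 219 -115 163 0 0 0 65; 219 -115 163 0 0 0 65; 219 -115 163 0 0 0 65"

```text
time: 18.8
ee_pos: [0.4408, -0.1003, 0.0482]
tcp_rot: [-180.0, 0.0, -175.0]
wrist_force: [-0.6, -0.6, -0.2]
opening: 0.0648
grasp_force: 0.0
```

>>> carry_out:
  moves: "0 0 0 0 0 0 45; 0 0 0 0 0 0 26; 0 0 0 0 0 0 26; 0 0 0 0 0 0 26; 0 0 0 0 0 0 26; 0 0 0 0 0 0 26; 0 0 0 0 0 0 26; 0 0 0 0 0 0 26; 0 0 0 0 0 0 26; 0 0 0 0 0 0 26"
  force: 45

```text
time: 19.8
ee_pos: [0.441, -0.1004, 0.0485]
tcp_rot: [-180.0, 0.1, -175.0]
wrist_force: [-0.2, 0.6, 6.2]
opening: 0.0327
grasp_force: 44.6
```

```bash
python3 - <<'E'
from h import *
o=bot.get_obs();print(o['ee_pos'],go((.6365,-.065,o['ee_pos'][2]+.08),90))
E
```

```text
[ 0.44095555 -0.10038963  0.04846628] (array([-198.,   18.,  -80.]), array([-0. ,  0.1,  5. ]))
```

>>> carry_out:
  moves: "0 0 -15 0 0 0 26; 0 0 -40 0 0 0 26; 0 0 -65 0 0 0 26; 0 0 -80 0 0 0 26; -20 2 -80 0 0 1 26; -45 4 -80 0 0 2 26; -70 6 -80 0 0 3 26; -95 8 -80 0 0 4 26; -120 10 -80 0 0 5 26; -145 13 -80 0 0 5 26; -170 15 -80 0 0 5 26; -188 17 -80 0 0 5 26; -198 18 -80 0 0 5 26; -198 18 -80 0 0 5 26; -198 18 -80 0 0 5 26; -198 18 -80 0 0 5 26"

```text
time: 21.4
ee_pos: [0.6353, -0.0655, 0.1277]
tcp_rot: [-180.0, -0.0, 180.0]
wrist_force: [-1.0, -0.2, -1.4]
opening: 0.0325
grasp_force: 45.2
```

```bash
python3 - <<'E'
from h import *
o=bot.get_obs();print(o['ee_pos'],o['wrist_force'],go((.6365,-.065,.0484+.0155),90))
E
```

```text
[ 0.63526215 -0.06546298  0.12767168] [-1.00959499 -0.1928908  -1.37445475] (array([-1.,  0., 64.]), array([-0., -0., -0.]))
```

>>> carry_out:
  moves: "-1 0 25 0 0 0 26; -1 0 45 0 0 0 26; -1 0 56 0 0 0 26; -1 0 60 0 0 0 26; -1 0 62 0 0 0 26; -1 0 63 0 0 0 26; -1 0 64 0 0 0 26; -1 0 64 0 0 0 26; -1 0 64 0 0 0 26; -1 0 64 0 0 0 32; -1 0 64 0 0 0 38; -1 0 64 0 0 0 48; -1 0 64 0 0 0 58; -1 0 64 0 0 0 62; -1 0 64 0 0 0 62; -1 0 64 0 0 0 62; -1 0 50 0 0 0 62; -1 0 20 0 0 0 62; -1 0 -20 0 0 0 62; -1 0 -60 0 0 0 65"

```text
time: 23.4
ee_pos: [0.6366, -0.0652, 0.1897]
tcp_rot: [-180.0, 0.0, 180.0]
wrist_force: [0.8, 0.6, 0.7]
opening: 0.0648
grasp_force: 0.0
```

>>> carry_out:
  moves: "0 0 -35 0 0 0 75; 0 0 -35 0 0 0 75; 0 0 -35 0 0 0 75"

```text
time: 23.7
ee_pos: [0.6374, -0.0653, 0.2241]
tcp_rot: [-180.0, 0.1, 180.0]
wrist_force: [-0.6, 0.4, 0.4]
opening: 0.0753
grasp_force: 0.0
```

```bash
python3 - <<'E'
from h import *
w=cam('wrist');s=cam('scene');cv2.imwrite('pics/p87.png',np.vstack([w['img'][:300],cv2.resize(s['img'][180:310,190:450],(560,280))])[:,:,::-1])
print(bot.get_obs()['ee_pos'],pix(w,(.6365,-.065,.02)),go((.4341,.2858,.225),108))
E
```

```text
[ 0.63669636 -0.06523496  0.22167674] [277.60579715 174.78699168] (array([203., 351.,  -3.]), array([  0. ,  -0.1, -18. ]))
```

View pics/p87.png

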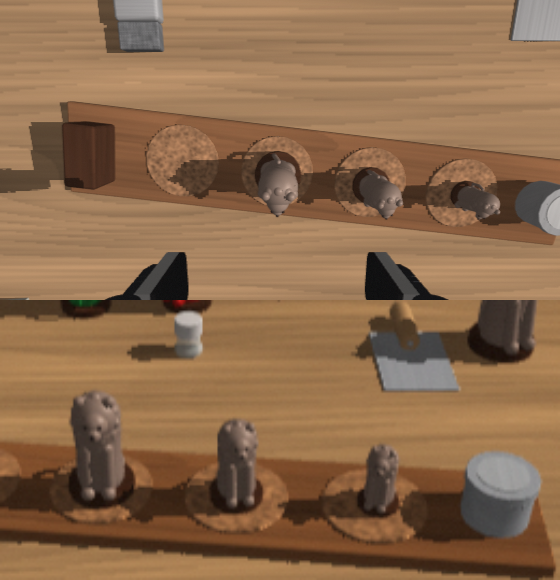

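The 87 is centred: plinth about (278,174), pad (278,172). Now the 105.

>>> carry_out:
  moves: "20 35 -3 0 0 -2 75; 40 70 -3 0 0 -4 75; 61 105 -3 0 0 -6 75; 81 140 -3 0 0 -8 75; 102 175 -3 0 0 -10 75; 122 210 -3 0 0 -12 75; 142 245 -3 0 0 -14 75; 162 280 -3 0 0 -16 75; 183 316 -3 0 0 -18 75; 203 351 -3 0 0 -18 75; 203 351 -3 0 0 -18 75; 203 351 30 0 0 -18 75; 203 351 70 0 0 -18 75; 203 351 110 0 0 -18 75; 203 351 140 0 0 -18 75; 203 351 158 0 0 -18 75; 203 351 163 0 0 -18 75; 203 351 163 0 0 -18 75; 203 351 163 0 0 -18 75"

```text
time: 25.7
ee_pos: [0.4346, 0.2859, 0.0603]
tcp_rot: [180.0, 0.1, -162.0]
wrist_force: [0.6, 0.5, -1.0]
opening: 0.0748
grasp_force: 0.0
```

>>> carry_out:
  moves: "0 0 0 0 0 0 50; 0 0 0 0 0 0 32; 0 0 0 0 0 0 32; 0 0 0 0 0 0 32; 0 0 0 0 0 0 32; 0 0 0 0 0 0 32; 0 0 0 0 0 0 32; 0 0 0 0 0 0 32; 0 0 0 0 0 0 32; 0 0 0 0 0 0 32"
  force: 55

```text
time: 26.7
ee_pos: [0.4346, 0.2862, 0.0606]
tcp_rot: [180.0, 0.1, -162.0]
wrist_force: [-0.7, -0.2, 5.8]
opening: 0.0399
grasp_force: 55.4
```

```bash
python3 - <<'E'
from h import *
o=bot.get_obs();print(o['ee_pos'],go((.623,-.164,o['ee_pos'][2]+.13),90))
E
```

```text
[0.43463127 0.28621298 0.06059937] (array([ -40., -486., -130.]), array([ 0. ,  0.1, 18. ]))
```

>>> carry_out:
  moves: "0 0 -15 0 0 0 32; 0 0 -40 0 0 0 32; 0 0 -75 0 0 0 32; 0 0 -110 0 0 0 32; 0 0 -130 0 0 0 32; -2 -25 -130 0 0 1 32; -5 -60 -130 0 0 2 32; -8 -95 -130 0 0 4 32; -11 -130 -130 0 0 6 32; -14 -165 -130 0 0 8 32; -17 -200 -130 0 0 10 32; -20 -235 -130 0 0 12 32; -22 -270 -130 0 0 14 32; -25 -305 -130 0 0 16 32; -28 -340 -130 0 0 18 32; -31 -375 -130 0 0 18 32; -34 -410 -130 0 0 18 32; -37 -445 -130 0 0 18 32; -39 -472 -130 0 0 18 32; -40 -486 -130 0 0 18 32"

```text
time: 28.7
ee_pos: [0.6225, -0.1661, 0.1897]
tcp_rot: [-180.0, -0.0, 179.9]
wrist_force: [0.0, -0.4, -0.9]
opening: 0.0398
grasp_force: 56.1
```

>>> carry_out:
  moves: "0 0 0 0 0 0 32; 0 0 0 0 0 0 32; 0 0 0 0 0 0 32"

```text
time: 29.0
ee_pos: [0.622, -0.163, 0.1899]
tcp_rot: [180.0, 0.0, -180.0]
wrist_force: [-0.5, 0.7, -1.8]
opening: 0.0401
grasp_force: 56.1
```

```bash
python3 - <<'E'
from h import *
o=bot.get_obs();print(o['ee_pos'],o['wrist_force'],go((.623,-.164,.0605+.0155),90))
E
```

```text
[ 0.62195394 -0.16296413  0.18986179] [-0.48471326  0.71813606 -1.78039572] (array([ -1.,  -1., 114.]), array([0., 0., 0.]))
```

>>> carry_out:
  moves: "-1 -1 30 0 0 0 32; -1 -1 60 0 0 0 32; -1 -1 90 0 0 0 32; -1 -1 105 0 0 0 32; -1 -1 110 0 0 0 32; -1 -1 112 0 0 0 32; -1 -1 113 0 0 0 32; -1 -1 114 0 0 0 32; -1 -1 114 0 0 0 32; -1 -1 114 0 0 0 32; -1 -1 114 0 0 0 38; -1 -1 114 0 0 0 45; -1 -1 114 0 0 0 55; -1 -1 114 0 0 0 65; -1 -1 114 0 0 0 68; -1 -1 114 0 0 0 68; -1 -1 114 0 0 0 68; -1 -1 100 0 0 0 68; -1 -1 70 0 0 0 68; -1 -1 30 0 0 0 68"

```text
time: 31.0
ee_pos: [0.6223, -0.1648, 0.1597]
tcp_rot: [180.0, -0.1, 180.0]
wrist_force: [0.7, -0.2, 1.7]
opening: 0.0683
grasp_force: 0.0
```

>>> carry_out:
  moves: "0 0 -40 0 0 0 75; 0 0 -75 0 0 0 75; 0 0 -75 0 0 0 75; 0 0 -75 0 0 0 75"

```text
time: 31.4
ee_pos: [0.6236, -0.1652, 0.236]
tcp_rot: [-180.0, 0.1, 180.0]
wrist_force: [-0.6, 0.2, -0.5]
opening: 0.075
grasp_force: 0.0
```

```bash
python3 - <<'E'
from h import *
w=cam('wrist');s=cam('scene');cv2.imwrite('pics/p105.png',np.vstack([w['img'][:300],cv2.resize(s['img'][160:310,90:450],(560,233))])[:,:,::-1])
print(bot.get_obs()['ee_pos'],pix(w,(.623,-.164,.02)))
E
```

```text
[ 0.62289632 -0.16503893  0.23363812] [278.50931551 173.12975308]
```

View pics/p105.png

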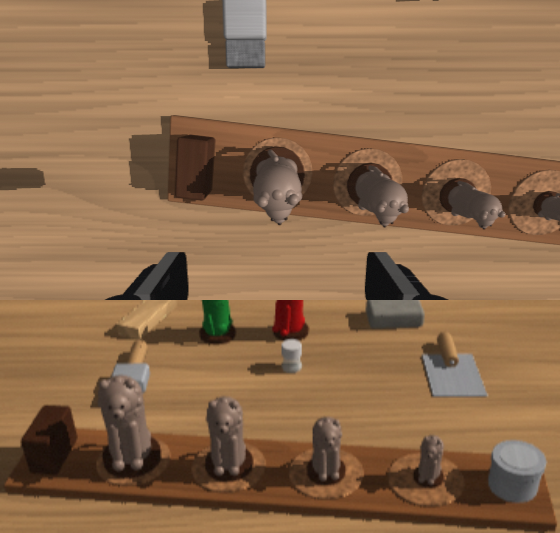

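All four stand upright and centred in the right order. The 105's plinth is at about (276,173) and its pad at (278,173). The arm is clear, so I'm handing in.

```bash
python3 -c "
from workcell import bot
print(bot.job_done())"
```

```text
the job is handed in; nothing more can be done
None
```

The job is handed in: all four lions stand upright on their pads in size order from the tin, each about 3 mm or less off centre by the camera views, after 31 s of the 112 s; no verdict came back.

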